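Stand the sugar rooster on the display board

ROBOT

A 6-joint arm with a two-finger parallel gripper is mounted at the origin on the work surface. World frame = base frame: x ahead of the robot, y to its left, z up, the work surface at z = 0. Lengths are in mm, angles in rad, forces in N, time in s.
With the tool pointing down it reaches from about 300 to 775 mm from the base axis. Payload 14.6 kg.
Tool frame: the origin (TCP) lies at the very end of the fingers, on their centre line; the grasp point (between the pads) lies 19 mm behind it (manip.grip_point_offset is the distance from the TCP to the grasp point, in mm); z points along the fingers, y is the line along which they close (so a half turn about z gives the same grasp; the last joint's range is limited). The gripper opens to 94 mm and grips with 3 to 60 N. Pads are 16 mm wide; open, the fingers measure 119 mm over their backs; the gripper's body (75 mm by 177 mm) begins 78 mm behind the grasp point.
Start: joints at [1.282, 0.3, 1.521, -0, 1.321, -0.067], TCP at [120.99, 536.517, 205.446] pointing down, gripper open.
Joint ranges: [-3.03, 3.03], [-0.79, 2.21], [0.23, 2.52], [-1.04, 4.18], [0, 3.07], [-2.55, 2.55]. Speed limits (rad/s): [2.22, 2.22, 2.57, 3.14, 3.14, 3.14].

INTERFACE

Orientations are given as [roll, pitch, yaw] about the fixed x, y, z axes, in that order (R = Rz(yaw) Ry(pitch) Rx(roll)).
In Python, from cell import telemetry, eyes, manip gives the robot as it stands.
- The arm moves only by the tool play_rows, never from a script. Its arguments are lists of equal length, an entry for each row: "translation": the shift along the world's x, y, z in m, a list of three; "yaw": the turn about the world's z in rad. A call has 1 to 12 rows; each row is the pose to reach, as a shift and turn from the pose commanded when the call began; what a row does not reach only later rows make up. A row lasts 1/8 s, in which the tool goes at most 62.5 mm and 10.7 degrees, less where a joint would pass 70% of its speed; a pose out of reach is approached as far as the arm can. A call with a gripper value outside its range is refused whole. "hand" is the opening, from 0 (shut) to 1 (fully open), set as the call begins (left out, the last holds). The fingers move at their own pace and stop on an object; "force" is the grip in N (left out, the last holds). Time passes only in rows, so rows that repeat a pose let the fingers close. It gives the time, the measured TCP pose, the force, the opening and the grip force at its end, in the units of the state.
- telemetry.read_state(): the state, without advancing time (a new reading comes with each control period).
- eyes.camera(name): name is "scene" or "top" or "wrist"; returns a dict with "pixels" (480x640x3 uint8, red, green, blue), "fx", "fy", "cx", "cy" (pixels), "cam_to_world" (4x4, takes a point from camera to world coordinates); the wrist camera has in their place "T_tool_cam" (4x4, takes a point from camera to tool coordinates, whose origin is the TCP and whose axes are the flange's). Camera axes: x right, y up, looking along -z (the intrinsics and any distortion apply to the point x, -y, -z); pixel columns grow to the right and rows downward; lengths in mm; the calibration is good to about 2 mm. A picture is of the moment at which its call begins: read the wrist's pose just before it. There is no depth.
- manip.sign_off(): hands the job in; it is judged then, once.
The state is a dict: "clock": time; "joints": joint angles; "qd": joint speeds; "effort": joint torques, N m; "eef_pos": TCP position; "eef_rot": TCP orientation; "wrist_force": force on the tool from outside, world axes, zero at the start; "moment": the same for the moment, N m; "finger_gap": finger opening in mm; "finger_force": force on a finger pad.
Only numpy, scipy, OpenCV 4.12 (cv2) and the standard library are available. Lean on these libraries where they do the work, as an engineer would, in place of code of your own. Each camera call takes 0.05 s, during which the arm holds its last target. There are 200 camera calls.

TASK

The tall sugar rooster on the marble slab is finished: lift it, on its stick and foot, and stand it upright in the middle of the empty cork coaster on the display board. It is top-heavy and breaks if it falls, so hold it by the figure, keep it upright, carry it slowly and set it down gently. Leave the sugar fish and the sugar rabbit standing where they are.

Things in the scene. Friction and masses are not known exactly. Their poses are not given: they have to be found in the camera images.
- rooster_center (a point): Tall sugar rooster, loose, 195 mm high, on a round foot 48 mm wide, standing on the marble slab; tips at about 10 deg. Point: on its stick's axis, 97.5 mm above the foot's underside, z up, x square to the flat figure, y to its head. Figure 12 mm thick along x, 61 mm to head, 69 to tail. Grip from above, closing along x, 60 to 67 mm above this point: flat there 40 mm along y, top 30 mm higher.
- coaster_top (a point): The empty one of two round cork coasters (76 mm wide, 4 mm thick, fixed, 160 mm apart) on the low cream board with yellow edges (15 mm thick) beyond the slab. Point: centre of its upper face, z up. Nothing else near the slab or board rises more than 125 mm above the table.
- fish_center (a point): Sugar fish, a shorter flat figure, 100 mm high and about 80 mm wide, on a stick and foot like the rooster's, standing on the other coaster; must stay there. Point: on its axis, half-way up (50 mm above the foot's underside).
- rabbit_center (a point): Sugar rabbit, a shorter flat figure, 100 mm high and 55 mm wide, on a stick and foot like the rooster's, standing on the marble slab (20 mm thick) 120 mm or more from the rooster; must stay there. Point: on its axis, half-way up (50 mm above the foot's underside).
Things that resemble listed ones, but are neither listed nor needed, are in the scene too. Leave any orange or pink look-alike of the part that bears rooster_center alone.

How it is judged:
By the outcome, as a careful person would: the job done as asked, in the order asked, and still so for the second after the job is handed in, with the robot touching nothing.
It also fails if it takes over 53 s, if anything falls off the work surface, if the arm or the gripper's body presses on something with over 40 N, if the wrist force passes 120 N, or if a joint passes its speed limit or range.

## Working session

There is one attempt and no reset: what is moved stays moved. The work goes in short steps, Python scripts to look and compute and a tool call to move; the robot and the scene stay as the last step left them, time stands still between calls to the robot, and variables do not carry over. Pictures are saved under pics/ and viewed, at most 10 in all, crops included, and the job is handed in when it is done.

Besides the shell and the picture viewer there is one more tool, called after "Emit:" by a JSON object that holds its "api" and its "payload". play_rows: Moves the arm, as the interface text tells. Its arguments: {"type":"object","properties":{"translation":{"type":"array","items":{"type":"array","items":{"type":"number"}}},"yaw":{"type":"array","items":{"type":"number"}},"hand":{"type":"number"},"force":{"type":"number"}},"required":["translation","yaw"]}

```bash
mkdir -p pics; cat > h.py <<'E'
import numpy as np, cv2, pickle
from cell import telemetry, eyes, manip
def snap(n,f):
    s=telemetry.read_state(); c=eyes.camera(n); c=dict(c)
    cv2.imwrite(f'pics/{f}.png',c['pixels'][:,:,::-1]); pickle.dump((s,c),open(f'pics/{f}.pkl','wb')); return s,c
def load(f): return pickle.load(open(f'pics/{f}.pkl','rb'))
def ray(c,u,v,T=None):
    T=np.array(c['cam_to_world'] if T is None else T)
    d=np.array([(u-c['cx'])/c['fx'],-(v-c['cy'])/c['fy'],-1.]); return T[:3,3],T[:3,:3]@d
def onz(c,u,v,z,T=None):
    o,d=ray(c,u,v,T); return o+d*(z-o[2])/d[2]
E
python3 - <<'E'
from h import *
for n in('scene','top'):
    s,c=snap(n,n+'0'); print({k:v for k,v in c.items() if k!='pixels'})
print(s)
E
```

```text
{'fx': 539.0579207531387, 'fy': 539.0579207531387, 'cx': 322.5963456954484, 'cy': 234.83698102907712, 'cam_to_world': array([[ 2.34184692e-01, -8.35589587e-01,  4.96938197e-01,
         1.11222227e+03],
       [ 9.72160419e-01,  2.05401140e-01, -1.12758558e-01,
        -5.80199700e+01],
       [-7.85179529e-03,  5.09509974e-01,  8.60428926e-01,
         1.27183848e+03],
       [ 0.00000000e+00,  0.00000000e+00,  0.00000000e+00,
         1.00000000e+00]])}
{'fx': 480.7243504618348, 'fy': 480.7243504618348, 'cx': 314.0110362425852, 'cy': 241.5450572414563, 'cam_to_world': array([[ 7.12168404e-03,  9.98359003e-01, -5.68206225e-02,
         3.65053460e+02],
       [-9.99904010e-01,  7.78502197e-03,  1.14614433e-02,
         9.35472257e+01],
       [ 1.18849849e-02,  5.67335435e-02,  9.98318613e-01,
         1.12887176e+03],
       [ 0.00000000e+00,  0.00000000e+00,  0.00000000e+00,
         1.00000000e+00]])}
{'clock': 0.05, 'joints': array([ 1.28241293e+00,  3.00470961e-01,  1.52155833e+00, -5.77309232e-06,
        1.32065363e+00, -6.66203402e-02]), 'qd': array([-0.00035387, -0.00064458,  0.00018974, -0.00092717, -0.00099887,
        0.00076755]), 'effort': array([ 1.25596991e-03, -5.33203089e+01, -3.53698719e+01,  7.10744807e-02,
        2.35950382e-02,  5.01452149e-06]), 'eef_pos': array([120.918927 , 536.295975 , 204.8960185]), 'eef_rot': array([-3.14050443e+00, -6.70008300e-05,  2.91983099e+00]), 'wrist_force': array([-0.72451678, -0.05959739,  0.1738835 ]), 'moment': array([-0.03045112, -0.01175999,  0.00388542]), 'finger_force': 0.0, 'finger_gap': 93.76243471288913}
```

View pics/scene0.png

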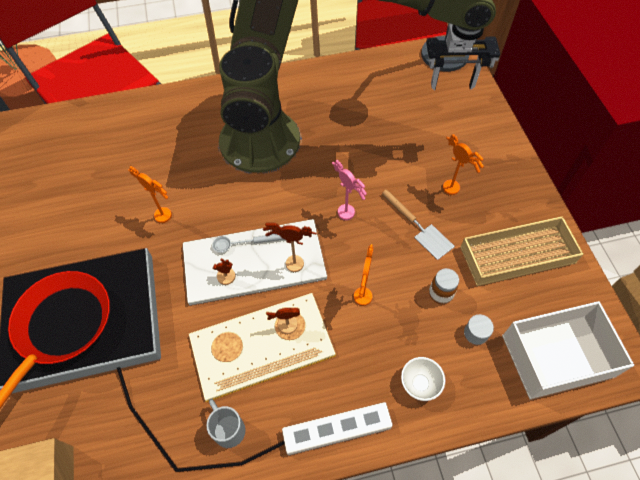

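View pics/top0.png

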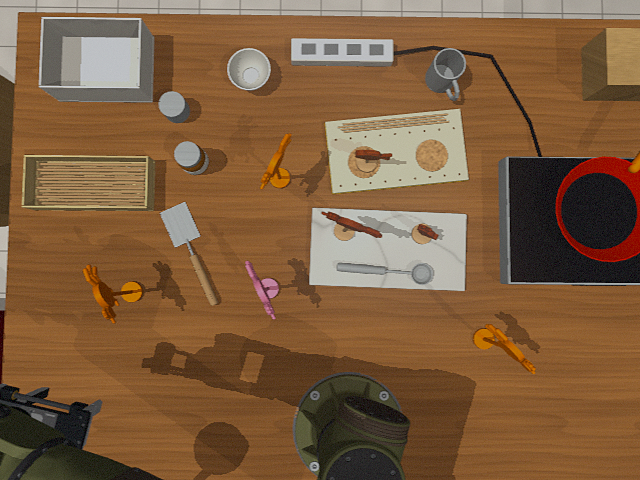

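The scene shows the dark-red rooster on the slab, with its foot at scene (295,264) and top (343,230). The rabbit's foot is at scene (227,280), the fish is on the right coaster at (290,325), and the empty coaster is at scene (227,347) and top (432,155). An orange look-alike stands at top (280,178).

```bash
cat > m.py <<'E'
from h import *
def comps(c,lo,hi,amin=60):
    h=cv2.cvtColor(c['pixels'],cv2.COLOR_RGB2HSV); m=cv2.inRange(h,lo,hi)
    n,l,st,ce=cv2.connectedComponentsWithStats(m)
    return [(l==i,st[i],ce[i]) for i in range(1,n) if st[i][4]>amin]
E
python3 - <<'E'
from m import *
for f in('scene0','top0'):
    s,c=load(f)
    r=((180,320,210,370) if f=='scene0' else (300,470,105,295))
    for name,lo,hi in(('red',(0,150,25),(9,255,150)),('tan',(9,60,130),(22,190,255))):
        for m,st,ce in comps(c,lo,hi,40):
            if r[0]<ce[0]<r[1] and r[2]<ce[1]<r[3]:
                (cx,cy),wh,a=cv2.minAreaRect(np.argwhere(m)[:,::-1].astype(np.float32))
                print(f,name,st,ce.round(1),(round(cx,1),round(cy,1)),np.round(wh,1),round(a,1),'z19',onz(c,*ce,19)[:2].round(),'z23',onz(c,*ce,23)[:2].round(),'z170',onz(c,*ce,170)[:2].round())
    x0,x1,y0,y1=r
    if f=='top0': x0,x1,y0,y1=300,480,105,250
    cv2.imwrite(f'pics/{f}c.png',cv2.resize(c['pixels'][y0:y1,x0:x1,::-1],None,fx=4 if f=='top0' else 3.7,fy=4 if f=='top0' else 3.7,interpolation=cv2.INTER_CUBIC))
E
```

```text
scene0 red [263 224  49  20 450] [287.7 232. ] (286.7, 233.4) [48.3 16.6] 6.3 z19 [357.  16.] z23 [360.  16.] z170 [448.   7.]
scene0 red [213 260  19  14 143] [223.6 266.5] (222.6, 265.3) [15.7 12.5] 26.6 z19 [ 420. -168.] z23 [ 422. -167.] z170 [ 504. -155.]
scene0 red [267 308  32  11 200] [283.7 313.9] (283.1, 314.3) [ 9.3 31.3] 77.2 z19 [588. -41.] z23 [589. -41.] z170 [651. -43.]
scene0 tan [     0      0    640    480 148955] [297.7 266.5] (319.5, 239.5) [479. 639.] 90.0 z19 [467.  21.] z23 [469.  20.] z170 [544.  11.]
scene0 tan [285 255  19  17 235] [294.3 263.5] (294.0, 263.0) [16. 18.] 90.0 z19 [456.  14.] z23 [458.  13.] z170 [535.   5.]
scene0 tan [217 268  19  17 206] [225.9 277.2] (226.0, 276.5) [15.4 18.5] 81.9 z19 [ 453. -166.] z23 [ 455. -166.] z170 [ 532. -153.]
scene0 tan [265 307  35  13  53] [280.3 310.2] (282.2, 311.3) [ 8.5 34.3] 77.7 z19 [576. -48.] z23 [578. -48.] z170 [641. -49.]
scene0 tan [250 314  56  27 674] [287.1 327.9] (277.5, 329.0) [24.5 56.3] 83.2 z19 [626. -41.] z23 [627. -41.] z170 [684. -43.]
scene0 tan [211 332  32  30 769] [226.6 346.7] (226.
[... 812 characters left out ...]
] 0.6 z19 [432.  24.] z23 [432.  25.] z170 [423.  34.]
top0 tan [337 113 113  20 707] [393.4 122.7] (392.9, 122.9) [  9.4 112.1] 84.4 z19 [ 709. -104.] z23 [ 708. -103.] z170 [663. -77.]
top0 tan [416 139  32  33 814] [431.3 155. ] (431.3, 155.3) [31.8 31.1] 45.0 z19 [ 634. -193.] z23 [ 633. -192.] z170 [ 597. -154.]
top0 tan [348 146  33  32 574] [362.1 163.9] (364.0, 161.5) [31. 32.] 90.0 z19 [611. -30.] z23 [610. -30.] z170 [577. -13.]
top0 tan [334 224  21  17 220] [342.6 232.7] (342.4, 233.1) [20.3 13.5] 24.0 z19 [449.  15.] z23 [449.  15.] z170 [438.  25.]
top0 tan [412 224  20  20 184] [419.2 236.2] (419.5, 235.8) [20.5 13.9] 47.1 z19 [ 442. -163.] z23 [ 442. -162.] z170 [ 432. -128.]
```

View pics/top0c.png

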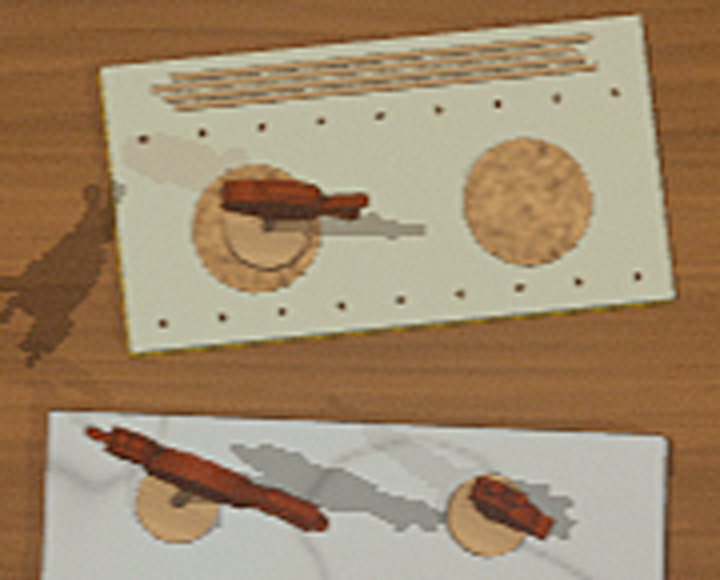

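View pics/scene0c.png

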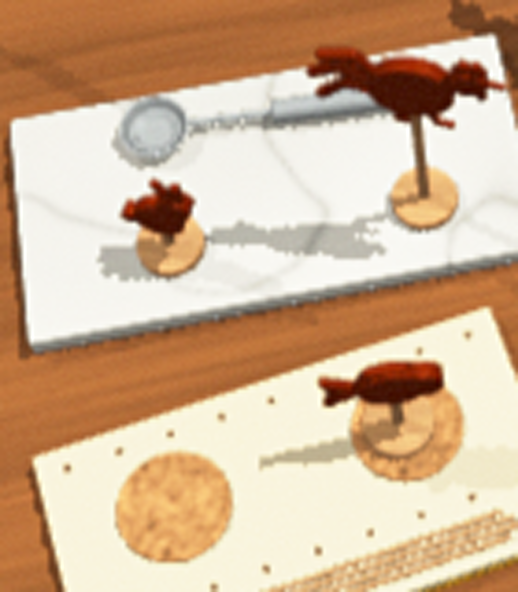

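Both views agree. The coaster is at about (636,-192.5), the rooster axis at about (457,12), and the head direction is about 68°, so the tool yaw should be about 1.194. I'll move above it and refine with the wrist camera.

Emit:
{"api": "play_rows", "payload": {"translation": [[0.005, -0.01, 0.06], [0.03, -0.05, 0.115], [0.06, -0.1, 0.125], [0.095, -0.155, 0.125], [0.13, -0.21, 0.125], [0.165, -0.265, 0.125], [0.2, -0.32, 0.125], [0.235, -0.37, 0.125], [0.27, -0.42, 0.125], [0.3, -0.47, 0.125], [0.325, -0.51, 0.125], [0.336, -0.524, 0.125]], "yaw": [-0.1, -0.25, -0.4, -0.55, -0.7, -0.85, -1.0, -1.15, -1.3, -1.45, -1.6, -1.726], "hand": 1}}

```text
clock: 1.6
eef_pos: [457.8, 10.0, 329.8]
eef_rot: [-3.14, 0.001, 1.186]
wrist_force: [0.4, -0.3, -0.9]
finger_gap: 94.0
finger_force: 0.0
```

Emit:
{"api": "play_rows", "payload": {"translation": [[0, 0, 0], [0, 0, 0], [0, 0, 0], [0, 0, 0]], "yaw": [0, 0, 0, 0]}}

```text
clock: 2.1
eef_pos: [456.8, 13.1, 330.6]
eef_rot: [3.141, -0.0, 1.196]
wrist_force: [0.8, -0.2, 0.0]
finger_gap: 93.9
finger_force: 0.0
```

```bash
python3 - <<'E'
from h import *
s,c=snap('wrist','w0'); print(s['clock'],s['eef_pos'],s['eef_rot'],np.round(c['T_tool_cam'],3),c['fx'],c['cx'],c['cy'],[k for k in c])
E
```

```text
2.1 [456.7593169   13.09089822 330.63399166] [ 3.14123549e+00 -1.29755082e-04  1.19562602e+00] [[ 0.00000e+00  9.71000e-01  2.39000e-01  7.00230e+01]
 [ 1.00000e+00 -0.00000e+00 -1.00000e-03  4.17000e-01]
 [-0.00000e+00  2.39000e-01 -9.71000e-01 -1.78172e+02]
 [ 0.00000e+00  0.00000e+00  0.00000e+00  1.00000e+00]] 335.90914403219 320.0032941197709 239.65102395629447 ['pixels', 'fx', 'fy', 'cx', 'cy', 'T_tool_cam']
```

View pics/w0.png

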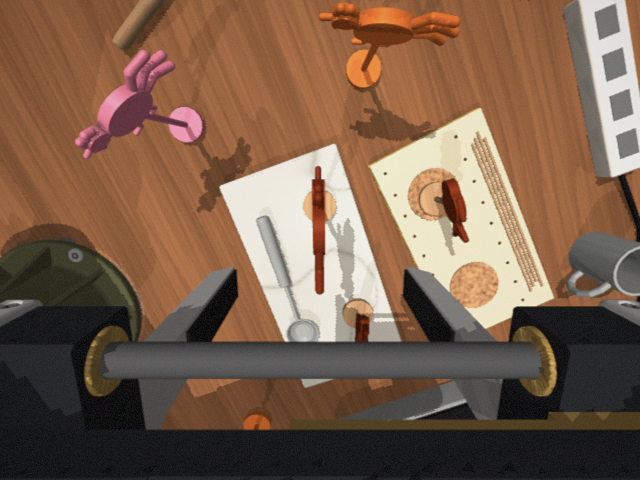

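The wrist view shows the rooster edge-on at column 319 (rows 168–293), centred between the fingers and aligned with them. Its foot is at (319,207).

```bash
python3 - <<'E'
from m import *
from scipy.spatial.transform import Rotation as R
s,c=load('w0')
T=np.eye(4);T[:3,:3]=R.from_euler('xyz',s['eef_rot']).as_matrix();T[:3,3]=s['eef_pos'];Ti=np.linalg.inv(T);T=T@c['T_tool_cam']
def tool(p): return (Ti@np.r_[p,1])[:3].round(1)
for n,lo,hi in(('red',(0,130,25),(9,255,170)),('tan',(9,60,120),(22,190,255))):
  for m,st,ce in comps(c,lo,hi,60):
    if not(290<ce[0]<520 and 150<ce[1]<335): continue
    p=np.argwhere(m)[:,::-1]; l=cv2.fitLine(p.astype(np.float32),2,0,.01,.01).ravel()
    print(n,st,ce.round(1),l.round(3),*(str(z)+':'+str(onz(c,*ce,z,T)[:2].round(1)) for z in(19,24,180)))
    if n=='red' and abs(ce[0]-319)<5:
        for v in(180,210,240,270,290):
            q=p[p[:,1]==v][:,0]
            if len(q): print(v,q.min(),q.max(),tool(onz(c,q.mean(),v,180,T)))
(x,y)=(319.3,206.5); P=onz(c,x,y,24,T); print('foot',P,tool(P))
for u,v in((344.2,230.2),): print(onz(load('top0')[1],u,v,24))
print(onz(load('scene0')[1],294.9,263.2,24))
E
```

```text
red [ 312  167   13  127 1199] [318.4 227.2] [1.40000e-02 1.00000e+00 3.18374e+02 2.27167e+02] 19:[443.7 -15.6] 24:[444.1 -14.6] 180:[456.5  15.2]
180 313 323 [ 48.4  -1.4 150.6]
210 313 324 [ 19.2  -0.9 150.6]
240 313 324 [-11.3  -0.9 150.6]
270 316 322 [-43.2  -0.4 150.6]
290 316 322 [-65.2  -0.4 150.6]
red [442 179  27  63 915] [454.7 206.9] [2.31000e-01 9.73000e-01 4.54731e+02 2.06896e+02] 19:[641.  -60.6] 24:[639.4 -59.2] 180:[589. -15.]
red [355 315  14  27 297] [361.7 328.4] [ 4.60000e-02 -9.99000e-01  3.61684e+02  3.28364e+02] 19:[ 447.5 -195.3] 24:[ 447.9 -192.5] 180:[ 459.1 -105.5]
tan [ 471  131   73  161 2583] [505.8 210.9] [3.67000e-01 9.30000e-01 5.05781e+02 2.10933e+02] 19:[709.3 -93.9] 24:[706.9 -92.1] 180:[634.8 -37.4]
tan [ 407  168   61   54 1709] [429.5 193.5] [ 2.4000e-01 -9.7100e-01  4.2953e+02  1.9347e+02] 19:[612.3 -28.2] 24:[611.  -27.2] 180:[569.7   6.7]
tan [303 191  10  37 221] [308.4 206.3] [6.40000e-02 9.98000e-01 3.08398e+02 2.06294e+02] 19:[441.6  18.8] 24:[442.   19.4] 180:[455.1  38.3]
tan [324 190  12  34 281] [328.7 205.5] [3.90000e-02 9.99000e-01 3.28730e+02 2.05466e+02] 19:[469.7   9.1] 24:[469.9   9.8] 180:[474.   31.8]
tan [ 449  262   50   46 1783] [474.  284.3] [ 9.25000e-01 -3.81000e-01  4.74034e+02  2.84260e+02] 19:[ 635.4 -188.3] 24:[ 633.9 -185.6] 180:[ 585.2 -100.7]
tan [342 299  31  29 543] [356.3 310.8] [  0.916  -0.402 356.289 310.801] 19:[ 450.  -163.4] 24:[ 450.3 -160.9] 180:[460.7 -84. ]
tan [394 316  16   6  62] [402.  318.9] [9.98000e-01 6.30000e-02 4.02032e+02 3.18903e+02] 19:[ 513.  -203.3] 24:[ 512.7 -200.4] 180:[ 503.1 -110.8]
tan [485 317  27  24 374] [500.  329.8] [  0.851  -0.525 499.965 329.824] 19:[ 653.7 -279.3] 24:[ 651.9 -275.7] 180:[ 597.5 -161.8]
foot [456.59875775  13.37107541  24.        ] [ 2.000e-01 -4.000e-01  3.066e+02]
[454.69685161  11.39929245  24.        ]
[457.9269088   15.15111841  24.        ]
```

The rooster axis is at (456.5,13.3), within 1 mm of the TCP. Now I'll descend to TCP z = 162.

Emit:
{"api": "play_rows", "payload": {"translation": [[0, 0, -0.02], [-0.0005, 0, -0.04], [-0.0005, 0, -0.06], [-0.0005, 0, -0.08], [-0.0005, 0, -0.1], [-0.0005, 0, -0.12], [-0.0005, 0, -0.138], [-0.0005, 0, -0.152], [-0.0005, 0, -0.162], [-0.0005, 0, -0.1685], [-0.0005, 0, -0.1685], [-0.0005, 0, -0.1685]], "yaw": [0, 0, 0, 0, 0, 0, 0, 0, 0, 0, 0, 0]}}

```text
clock: 3.65
eef_pos: [456.7, 12.5, 162.4]
eef_rot: [3.141, -0.0, 1.194]
wrist_force: [0.1, -0.9, 0.2]
finger_gap: 94.2
finger_force: 0.0
```

Emit:
{"api": "play_rows", "payload": {"translation": [[0, 0, 0], [0, 0, 0], [0, 0, 0], [0, 0, 0], [0, 0, 0], [0, 0, 0], [0, 0, 0], [0, 0, 0]], "yaw": [0, 0, 0, 0, 0, 0, 0, 0], "hand": 0.25, "force": 20}}

```text
clock: 4.65
eef_pos: [456.5, 12.5, 161.9]
eef_rot: [-3.142, 0.0, 1.194]
wrist_force: [-0.5, 0.7, 1.2]
finger_gap: 23.6
finger_force: 0.0
```

Emit:
{"api": "play_rows", "payload": {"translation": [[0, 0, 0], [0, 0, 0], [0, 0, 0], [0, 0, 0], [0, 0, 0], [0, 0, 0], [0, 0, 0], [0, 0, 0]], "yaw": [0, 0, 0, 0, 0, 0, 0, 0], "hand": 0, "force": 20}}

```text
clock: 5.65
eef_pos: [456.5, 12.5, 162.0]
eef_rot: [3.142, -0.0, 1.194]
wrist_force: [0.6, -0.4, -1.1]
finger_gap: 11.4
finger_force: 20.0
```

Gripped (gap 11.4 mm, 20 N). I'll lift gently and check.

Emit:
{"api": "play_rows", "payload": {"translation": [[0, 0, 0.001], [0, 0, 0.003], [0, 0, 0.006], [0, 0, 0.01], [0, 0, 0.015], [0, 0, 0.02], [0, 0, 0.025], [0, 0, 0.029], [0, 0, 0.03], [0, 0, 0.03]], "yaw": [0, 0, 0, 0, 0, 0, 0, 0, 0, 0]}}

```text
clock: 6.9
eef_pos: [456.5, 12.5, 191.9]
eef_rot: [-3.142, 0.0, 1.194]
wrist_force: [0.4, 0.3, -1.3]
finger_gap: 12.0
finger_force: 20.0
```

```bash
python3 - <<'E'
from h import *
s,c=snap('scene','s1'); a=c['pixels'][200:300,190:340,::-1]
s2,c2=snap('wrist','w1'); b=c2['pixels'][120:400,180:480,::-1]
print(s['wrist_force'],s['finger_gap'],s['finger_force'])
a=cv2.resize(a,(420,280),interpolation=cv2.INTER_CUBIC)
cv2.imwrite('pics/l1.png',np.hstack([a,b]))
E
```

```text
[ 0.38945286  0.2528359  -1.3263092 ] 12.00820749305907 19.997454285621643
```

View pics/l1.png

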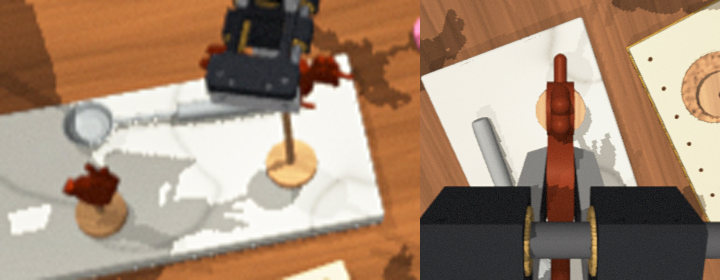

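The rooster hangs upright, its foot clear of the slab. Next I'll lift it higher and carry it slowly.

Emit:
{"api": "play_rows", "payload": {"translation": [[0, 0, 0.003], [0, 0, 0.01], [0, 0, 0.02], [0, 0, 0.03], [0, 0, 0.04], [0, 0, 0.05], [0, 0, 0.06], [0, 0, 0.07], [0, 0, 0.08], [0, 0, 0.088], [0, 0, 0.093], [0, 0, 0.095]], "yaw": [0, 0, 0, 0, 0, 0, 0, 0, 0, 0, 0, 0]}}

```text
clock: 8.5
eef_pos: [456.5, 12.5, 287.1]
eef_rot: [3.142, -0.0, 1.194]
wrist_force: [-1.5, -0.5, -2.4]
finger_gap: 12.1
finger_force: 20.0
```

Emit:
{"api": "play_rows", "payload": {"translation": [[0.001, -0.0011, 0], [0.003, -0.0034, 0], [0.007, -0.008, 0], [0.012, -0.0137, 0], [0.018, -0.0206, 0], [0.024, -0.0274, 0], [0.03, -0.0343, 0], [0.036, -0.0411, 0], [0.042, -0.048, 0], [0.048, -0.0548, 0], [0.054, -0.0617, 0], [0.06, -0.0685, 0]], "yaw": [0, 0, 0, 0, 0, 0, 0, 0, 0, 0, 0, 0]}}

```text
clock: 10.0
eef_pos: [516.9, -56.4, 286.9]
eef_rot: [-3.142, -0.0, 1.194]
wrist_force: [-0.4, -0.4, -1.1]
finger_gap: 12.0
finger_force: 20.0
```

Emit:
{"api": "play_rows", "payload": {"translation": [[0.006, -0.0069, 0], [0.012, -0.0137, 0], [0.018, -0.0206, 0], [0.024, -0.0274, 0], [0.03, -0.0343, 0], [0.036, -0.0411, 0], [0.042, -0.048, 0], [0.048, -0.0548, 0], [0.054, -0.0617, 0], [0.06, -0.0685, 0], [0.066, -0.0754, 0], [0.072, -0.0822, 0]], "yaw": [0, 0, 0, 0, 0, 0, 0, 0, 0, 0, 0, 0]}}

```text
clock: 11.5
eef_pos: [588.9, -138.6, 286.9]
eef_rot: [-3.142, -0.0, 1.194]
wrist_force: [0.9, -0.1, -0.7]
finger_gap: 11.8
finger_force: 20.0
```

Emit:
{"api": "play_rows", "payload": {"translation": [[0.006, -0.0069, 0], [0.012, -0.0137, 0], [0.018, -0.0206, 0], [0.024, -0.0274, 0], [0.03, -0.0343, 0], [0.036, -0.041, 0], [0.041, -0.0468, 0], [0.0445, -0.051, 0], [0.0465, -0.0533, 0], [0.0475, -0.0543, 0], [0.0475, -0.0543, 0], [0.0475, -0.0543, 0]], "yaw": [0, 0, 0, 0, 0, 0, 0, 0, 0, 0, 0, 0]}}

```text
clock: 13.0
eef_pos: [635.9, -192.3, 287.0]
eef_rot: [3.142, -0.0, 1.194]
wrist_force: [-0.2, 1.0, -1.7]
finger_gap: 11.5
finger_force: 20.0
```

```bash
python3 - <<'E'
from h import *
s,c=snap('scene','s2'); a=c['pixels'][200:400,160:360,::-1]
s2,c2=snap('wrist','w2'); b=c2['pixels'][120:400,180:480,::-1]
print(s['clock'],s['eef_pos'],s['eef_rot'],s['wrist_force'],s['finger_gap'],s['finger_force'])
a=cv2.resize(a,(400,400),interpolation=cv2.INTER_CUBIC);b=cv2.resize(b,(400,373))
cv2.imwrite('pics/l2.png',np.hstack([a[:373],b]))
E
```

```text
13.0 [ 635.94231363 -192.34220252  287.03364439] [ 3.14153481e+00 -3.59092206e-05  1.19390647e+00] [-0.16963443  0.96425095 -1.65357043] 11.45023673408421 19.997472167015076
```

View pics/l2.png

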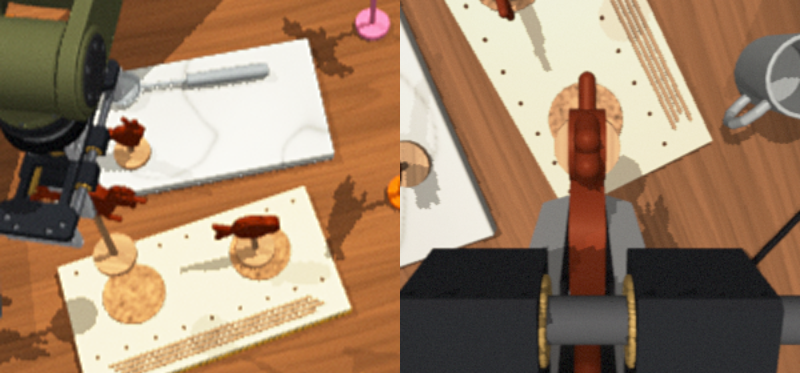

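The rooster is upright and held above the empty coaster, with the coaster at wrist crop (586,119) and the foot at scene crop (115,255). Now I'll quantify the offsets.

```bash
python3 - <<'E'
from m import *
from scipy.spatial.transform import Rotation as R
s,c=load('w2'); rot=R.from_euler('xyz',s['eef_rot']).as_matrix()
T=np.eye(4);T[:3,:3]=rot;T[:3,3]=s['eef_pos'];Ti=np.linalg.inv(T);T=T@c['T_tool_cam']
P=onz(c,319.6,209.3,19,T);print('coaster wrist',P.round(1),(Ti@np.r_[P,1]).round(1))
# foot, scene view
S,C=load('s2')
for m,st,ce in comps(C,(9,60,120),(22,190,255),40):
    if 195<ce[0]<250 and 300<ce[1]<370: print('scene tan',st,ce.round(1))
p=onz(C,217.5,327.3,149);print('foot scene',p.round(1))
im=np.hstack([cv2.resize(c['pixels'][165:265,270:370,::-1],(400,400),interpolation=2),cv2.resize(C['pixels'][290:370,190:270,::-1],(400,400),interpolation=2)])
cv2.imwrite('pics/l3.png',im)
E
```

```text
coaster wrist [ 636.8 -190.6   19. ] [2.000e+00 1.000e-01 2.681e+02 1.000e+00]
foot scene [ 638.5 -190.9  149. ]
```

View pics/l3.png

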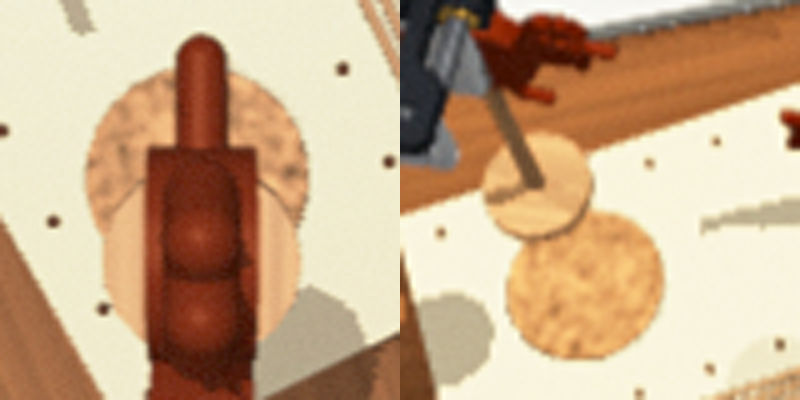

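Everything agrees within about 1.5 mm, so I'll descend slowly. Contact is expected at TCP z = 161.

Emit:
{"api": "play_rows", "payload": {"translation": [[0, 0, -0.003], [0, 0, -0.01], [0, 0, -0.02], [0, 0, -0.03], [0, 0, -0.04], [0, 0, -0.05], [0, 0, -0.06], [0, 0, -0.07], [0, 0, -0.08], [0, 0, -0.088], [0, 0, -0.095], [0, 0, -0.1]], "yaw": [0, 0, 0, 0, 0, 0, 0, 0, 0, 0, 0, 0]}}

```text
clock: 14.6
eef_pos: [636.0, -192.5, 186.6]
eef_rot: [-3.142, 0.0, 1.194]
wrist_force: [0.1, 0.2, -0.4]
finger_gap: 12.2
finger_force: 20.0
```

Emit:
{"api": "play_rows", "payload": {"translation": [[0, 0, -0.004], [0, 0, -0.008], [0, 0, -0.012], [0, 0, -0.015], [0, 0, -0.018], [0, 0, -0.02], [0, 0, -0.022], [0, 0, -0.023], [0, 0, -0.024], [0, 0, -0.0245], [0, 0, -0.0245], [0, 0, -0.0245]], "yaw": [0, 0, 0, 0, 0, 0, 0, 0, 0, 0, 0, 0]}}

```text
clock: 16.1
eef_pos: [636.0, -192.5, 162.5]
eef_rot: [3.142, 0.0, 1.194]
wrist_force: [-0.9, -0.8, -1.1]
finger_gap: 12.1
finger_force: 20.0
```

Emit:
{"api": "play_rows", "payload": {"translation": [[0, 0, -0.0003], [0, 0, -0.0006], [0, 0, -0.0009], [0, 0, -0.0012], [0, 0, -0.0012], [0, 0, -0.0012]], "yaw": [0, 0, 0, 0, 0, 0]}}

```text
clock: 16.85
eef_pos: [636.0, -192.5, 161.2]
eef_rot: [-3.142, 0.0, 1.194]
wrist_force: [-0.1, -0.5, -1.4]
finger_gap: 11.9
finger_force: 20.0
```

```bash
python3 - <<'E'
from h import *
s,c=snap('scene','s4'); a=c['pixels'][240:390,180:320,::-1]
s2,c2=snap('wrist','w4'); b=c2['pixels'][140:300,240:410,::-1]
print(s['clock'],s['eef_pos'],s['wrist_force'],s['moment'])
cv2.imwrite('pics/l4.png',np.hstack([cv2.resize(a,(400,400),interpolation=2),cv2.resize(b,(400,400),interpolation=2)]))
E
```

```text
16.85 [ 635.98295301 -192.48502316  161.21869287] [-0.09754257 -0.50298547 -1.38289598] [-0.12592038  0.07738137 -0.02886465]
```

View pics/l4.png

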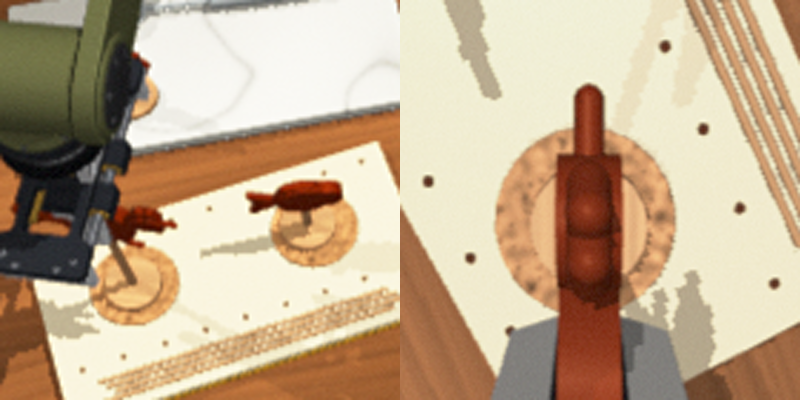

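Both views show the foot centred on the coaster to within about 2 mm. I'll inch down to contact.

Emit:
{"api": "play_rows", "payload": {"translation": [[0, 0, -0.0002], [0, 0, -0.0004], [0, 0, -0.0004], [0, 0, -0.0004]], "yaw": [0, 0, 0, 0]}}

```text
clock: 17.45
eef_pos: [636.0, -192.5, 160.9]
eef_rot: [3.142, -0.0, 1.194]
wrist_force: [0.1, -0.1, 1.0]
finger_gap: 11.7
finger_force: 20.0
```

Emit:
{"api": "play_rows", "payload": {"translation": [[0, 0, -0.0002], [0, 0, -0.0004], [0, 0, -0.0004], [0, 0, -0.0004]], "yaw": [0, 0, 0, 0]}}

```text
clock: 17.95
eef_pos: [636.1, -192.5, 160.9]
eef_rot: [3.141, 0.0, 1.194]
wrist_force: [-2.0, 0.9, 5.9]
finger_gap: 11.7
finger_force: 20.0
```

Contact. I'll ease the load off and open gently.

Emit:
{"api": "play_rows", "payload": {"translation": [[0, 0, 0.0002], [0, 0, 0.0003], [0, 0, 0.0003]], "yaw": [0, 0, 0], "force": 6}}

```text
clock: 18.32
eef_pos: [636.1, -192.5, 160.9]
eef_rot: [3.141, 0.0, 1.194]
wrist_force: [-1.3, 0.6, 5.6]
finger_gap: 12.2
finger_force: 6.0
```

Emit:
{"api": "play_rows", "payload": {"translation": [[0, 0, 0], [0, 0, 0], [0, 0, 0], [0, 0, 0], [0, 0, 0], [0, 0, 0]], "yaw": [0, 0, 0, 0, 0, 0], "hand": 0.2}}

```text
clock: 19.08
eef_pos: [636.0, -192.5, 160.7]
eef_rot: [-3.141, 0.0, 1.194]
wrist_force: [0.6, -0.2, -0.0]
finger_gap: 18.8
finger_force: 0.0
```

Emit:
{"api": "play_rows", "payload": {"translation": [[0, 0, 0], [0, 0, 0], [0, 0, 0], [0, 0, 0], [0, 0, 0], [0, 0, 0], [0, 0, 0], [0, 0, 0]], "yaw": [0, 0, 0, 0, 0, 0, 0, 0], "hand": 0.8}}

```text
clock: 20.08
eef_pos: [636.0, -192.5, 160.7]
eef_rot: [-3.142, -0.0, 1.194]
wrist_force: [0.2, -0.6, -0.3]
finger_gap: 75.1
finger_force: 0.0
```

Emit:
{"api": "play_rows", "payload": {"translation": [[0, 0, 0.005], [0, 0, 0.015], [0, 0, 0.03], [0, 0, 0.045], [0, 0, 0.06], [0, 0, 0.08], [0, 0, 0.1], [0, 0, 0.12], [0, 0, 0.135], [0, 0, 0.145], [0, 0, 0.15], [0, 0, 0.15]], "yaw": [0, 0, 0, 0, 0, 0, 0, 0, 0, 0, 0, 0]}}

```text
clock: 21.58
eef_pos: [636.0, -192.5, 310.6]
eef_rot: [-3.141, 0.0, 1.194]
wrist_force: [-0.3, 0.5, 0.4]
finger_gap: 75.1
finger_force: 0.0
```

```bash
python3 - <<'E'
from h import *
s,c=snap('scene','s5'); a=c['pixels'][220:390,160:330,::-1]
s2,c2=snap('wrist','w5'); b=c2['pixels'][130:330,220:420,::-1]
print(s['clock'],s['eef_pos'],s['wrist_force'])
cv2.imwrite('pics/l5.png',np.hstack([cv2.resize(a,(400,400),interpolation=2),cv2.resize(b,(400,400),interpolation=2)]))
E
```

```text
21.575 [ 635.97848466 -192.49850949  310.58782159] [-0.26795796  0.48700074  0.36115732]
```

View pics/l5.png

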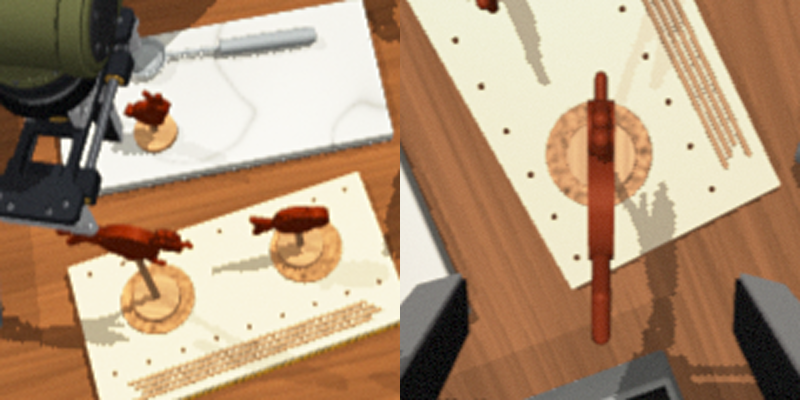

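The rooster stands upright and centred on the coaster. The fish and rabbit haven't moved, and the gripper is clear.

```bash
python3 -c "
from cell import manip; print(manip.sign_off())"
```

```text
the job is handed in; nothing more can be done
None
```

The sugar rooster is standing upright on the empty cork coaster, centred to within about 2 mm; the fish and rabbit are where they were, the gripper is clear, and the job was handed in at about 22 s.

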